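Latch the price-card head onto the counter's ball mount

TASK

Put the price-card head back on the counter's ball mount: lower its socket over the ball, push it down past the springy catch until it sits fully home on the flange, with its lever still up, and then press the lever all the way down to lock it. Push by feel and never hard (more than about 35 N damages the mount), and leave the other things on the counter where they are.

Things in the scene. Friction and masses are not known exactly. Their poses are not given: they have to be found in the camera images.
- head: Loose price-card head, about 0.4 kg, stands upright, mouth down. Origin: centre of the mouth's rim, underside; z up, x towards the lever. Grey inverted cup: rim 84 mm across, inside narrowing from 72 mm to a 37 mm bore 16 mm up; closed top at 48 mm. Opposite the lever a blank card in a black frame (white side out), 80 mm wide along y, 31 to 38 mm from the axis, 22 to 68 mm up.
- rim: The head's bottom rim ring, part of the head: 84 mm across outside, 72 mm inside, 3 mm high, same origin and axes as the head. It must end flat on the mount's flange.
- head_grip (a point): Middle of the black block grip on top of the head, on its axis, 62 mm above the rim. The block is 24 mm thick along the head's y (take it across y), 30 mm along x, 30 mm tall (47 to 77 mm above the rim).
- head_bore (a point): In the head's bore, on its axis, 17 mm above the rim, level with two sprung catches inside. They resist the ball from 19 mm to 7 mm above home: getting past takes a push of roughly 5 to 20 N besides the head's weight (its weight alone does not do it); then the head goes down easily; fully home, rim flat on the flange, they keep it there.
- lever (a joint): Steel latch lever on the head's +x side, hinge parallel to y, 28 mm from the axis, 32 mm above the rim. Value: how far it is pressed down (rad): 0 to 0.15 = up (at 0 it points outwards, 0.6 rad above level), 0.6 = fully down (level). 44 mm long, 14 to 22 mm wide, stiff (0.11 N m: 3 to 6 N), stays where it is left. Down, its tongue reaches under the ball.
- lever_pad (a point): Centre of the black thumb pad on the lever, 36 mm from the hinge.
- pin (a joint): Thin steel indicator pin in the middle of the top of the head's grip (m): 0 when nothing is in the socket (top about flush with the grip), about 0.005 when the head is fully home on the ball and flange. Light spring, under 2 N.
- stand: Fixed counter ball mount, upright. Origin: underside of its foot, on the ball's axis; z up. Black foot 104 mm across, 11 mm high at the edge, with a 26 mm high boss, from which a steel stem rises with a flat round flange (92 mm across) and above it the ball.
- stand_boss (a point): Centre of the boss's top, 26 mm above the counter. Above it, on the same axis: the flange and, on a 16 mm neck, a steel ball 30 mm across, its centre 24 mm above the flange's top. The stem is set to a height that differs from day to day and is not measured: the flange's top is anywhere from 36 to 66 mm above the counter.
- bar_loose: Loose wrapped sweet bar, 52x153x14 mm, lying flat; leave alone. Origin: centre of underside.
- tin_loose: Loose mint tin, 60x90x22 mm, lying flat at the left; leave alone. Origin: centre of underside.
- pen_loose: Loose black pen, 12x145x9 mm, near the front edge; leave alone. Origin: centre of underside.
- lolly_loose: Loose lollipop, 27x101x24 mm, lying at the back; leave alone. Origin: centre of underside.
- tape: Loose roll of tape, 92x90x48 mm, lying flat at the right; leave alone. Origin: centre of underside.

How it is judged:
By the outcome, as a careful person would: the job done as asked, in the order asked, and still so for the second after the job is handed in, with the robot touching nothing.
It also fails if it takes over 58 s, if anything falls off the work surface, if the arm or the gripper's body presses on something with over 40 N, if the wrist force passes 120 N, or if a joint passes its speed limit or range.

ROBOT

A 6-joint arm with a two-finger parallel gripper is mounted at the origin on a cart in front of the work surface, level with it; the furniture and walls round the work are solid. World frame = base frame: x ahead of the robot, y to its left, z up, the work surface at z = 0. Lengths are in m, angles in rad, forces in N, time in s.
With the tool pointing down it reaches from about 0.275 to 0.875 m from the base axis. Payload 12.5 kg.
Tool frame: the origin (TCP) lies at the very end of the fingers, on their centre line; the grasp point (between the pads) lies 19 mm behind it; x points along the fingers, y is the direction in which the jaws open and shut, and the axes are right-handed (so a half turn about x gives the same grasp; the last joint's range is limited). The gripper opens to 85 mm and grips with 20 to 120 N. Pads are 22 mm wide; open, the fingers measure 114 mm over their backs; the gripper's body (76 mm by 85 mm) begins 54 mm behind the grasp point. The pads swing forward as they close: fully open they stand 13 mm farther back than shut.
Start: joints at [-1.192, 0.351, 1.652, -0, 1.139, -0.085], TCP at [0.246, -0.492, 0.231] pointing down, gripper open.
Joint ranges: [-2.75, 2.75], [-0.79, 2.1], [0.01, 2.65], [-1.57, 4.71], [0.07, 3.14], [-2.87, 2.87]. Speed limits (rad/s): [2.22, 2.22, 2.79, 3.14, 3.14, 3.14].

INTERFACE

Orientations are given as a 3x3 rotation matrix whose columns are the frame's x, y, z axes.
In Python, from bench import manip gives the robot as it stands. Calls block until the motion is done:
- manip.move_ptp(position, orientation): joint-space move of the TCP to a pose.
- manip.move_l(position, attitude=None, max_speed=0.15): straight line of the TCP; attitude=None keeps the orientation; max_speed is the mean speed in m/s.
- manip.move_j(angles): joint-space move.
- manip.set_gripper(opening, effort=None): opening from 0.0 (shut) to 1.0 (fully open); effort is the grip in N (None keeps the last); returns when the fingers have stopped.
- manip.dwell(seconds).
- manip.inverse_kinematics(position, orientation): joint angles nearest the present ones, or None.
- manip.grab_frame(name): name is "side" or "top" or "wrist"; returns (picture, depth): 480x640x3 uint8, red, green, blue; 480x640 float32, m along the optical axis (not along the pixel's ray), 0 where there is no reading.
- manip.get_calibration(name): a dict with "camera_matrix" (3x3 intrinsics, pixels), "R" (3x3) and "t" (3): a world point X has camera coordinates R X + t. Camera axes: x right, y down, z forward; pixel columns grow to the right and rows downward; lengths in m; the calibration is good to about 2 mm. A picture is of the moment at which its call begins: read the wrist's pose just before it. get_calibration takes no time and is no camera call; for the wrist camera it gives the pose at the moment of the call.
A pose or a line that the arm cannot do raises manip.Unreachable and nothing moves.
- manip.sign_off(): hands the job in, once; it reports no verdict.
Trained networks look in the newest picture that a camera, given by its name, has taken for a name from the list of things; names that differ only in an ending like _2 or _b are one class to them, and where a whole thing is asked for, a point or a joint stands for the part that bears it (a point fixed in the world has none). Each returns a list of dicts, best first, with "confidence" (0 to 1); they miss things now and then, are a little off and sometimes report something else, mostly with a low value. They report only what shows in the picture. A call takes as long as a camera call.
- manip.look_for(camera, name): "at" ([x, y, z] in m, in world coordinates, good to about 4 mm: the middle of the surface that is visible of it).
Readings, each from a call of its own:
- manip.current_time(): time.
- manip.current_qpos(): joint angles.
- manip.current_joint_vel(): joint speeds.
- manip.current_joint_torque(): joint torques, N m.
- manip.current_ee_pos(): TCP position.
- manip.current_tcp_rot(): TCP orientation.
- manip.current_force(): force on the tool from outside, world axes, zero at the start.
- manip.current_ft_torque(): the same for the moment, N m.
- manip.current_grip_width(): opening from 0.0 (shut) to 1.0 (fully open).
Only numpy, scipy, OpenCV 4.12 (cv2) and the standard library are available. Lean on these libraries where they do the work, as an engineer would, in place of code of your own. Each camera call takes 0.05 s, during which the arm holds its last target.

## Working session

There is one attempt and no reset: what is moved stays moved. The work goes in short steps, each a Python script; the robot and the scene stay as the last script left them, time stands still between calls to the robot, and variables do not carry over. Pictures are saved under pics/ and viewed, and the job is handed in when it is done.

```bash
ls; mkdir -p pics; cat > h.py <<'E'
import numpy as np, cv2
from bench import manip
def save(cam,name):
    im,d=manip.grab_frame(cam); cv2.imwrite(f'pics/{name}.png',im[:,:,::-1]); np.save(f'pics/{name}_d.npy',d); return im,d
def world(cam,d,c=None):
    c=c or manip.get_calibration(cam); K=np.array(c['camera_matrix']);R=np.array(c['R']);t=np.array(c['t'])
    v,u=np.mgrid[0:480,0:640]; P=np.stack([(u-K[0,2])/K[0,0]*d,(v-K[1,2])/K[1,1]*d,d],-1)
    W=(P-t)@R; W[d==0]=np.nan; return W
E
python3 - <<'E'
from h import *
for c in ('side','top'):
    im,d=save(c,c+'0'); W=world(c,d); np.save(f'pics/{c}0_w.npy',W)
    for n in ['head','head_grip','lever_pad','lever','stand','stand_boss','rim','tape','bar_loose','tin_loose','pen_loose','lolly_loose']:
        print(c,n,[(np.round(r['at'],3).tolist(),round(r['confidence'],2)) for r in manip.look_for(c,n)[:3]])
print(manip.current_time(),manip.current_force(),manip.current_tcp_rot(),manip.current_grip_width())
E
```

```text
pics
side head [([0.55, -0.161, 0.04], 0.86), ([0.511, -0.12, 0.048], 0.25)]
side head_grip [([0.552, -0.159, 0.048], 0.94)]
side lever_pad []
side lever [([0.506, -0.12, 0.053], 0.69), ([0.498, 0.085, 0.025], 0.22)]
side stand [([0.496, 0.085, 0.026], 0.57), ([0.611, 0.314, 0.02], 0.46)]
side stand_boss []
side rim [([0.461, -0.407, 0.029], 0.54)]
side tape [([0.464, -0.408, 0.032], 0.7), ([0.548, -0.161, 0.049], 0.23)]
side bar_loose []
side tin_loose [([0.612, 0.317, 0.02], 0.97), ([0.552, -0.16, 0.045], 0.57)]
side pen_loose [([0.402, -0.048, 0.012], 0.52)]
side lolly_loose [([0.663, -0.033, 0.006], 0.59)]
top head [([0.551, -0.141, 0.04], 0.58)]
top head_grip [([0.551, -0.143, 0.044], 0.78)]
top lever_pad [([0.513, -0.117, 0.048], 0.61)]
top lever []
top stand [([0.489, 0.095, 0.054], 0.66), ([0.465, -0.399, 0.038], 0.57), ([0.663, -0.026, 0.017], 0.16)]
top stand_boss [([0.494, 0.095, 0.052], 0.93), ([0.466, -0.398, 0.039], 0.34)]
top rim [([0.538, -0.133, 0.006], 0.63), ([0.55, -0.145, 0.041], 0.2)]
top tape [([0.465, -0.401, 0.042], 0.92), ([0.667, -0.026, 0.015], 0.51)]
top bar_loose [([0.501, -0.012, 0.014], 0.85)]
top tin_loose [([0.606, 0.334, 0.02], 0.86)]
top pen_loose [([0.402, -0.038, 0.012], 0.77), ([0.514, -0.115, 0.048], 0.66)]
top lolly_loose [([0.667, -0.027, 0.018], 0.53)]
1.3 [ 0.51779616 -0.45741406 -0.08525212] [[ 2.11065647e-05  4.47322413e-01 -8.94372774e-01]
 [-1.52328702e-06 -8.94372774e-01 -4.47322413e-01]
 [-1.00000000e+00  1.08038259e-05 -1.81957364e-05]] 0.9998495188972799
```

View pics/side0.png

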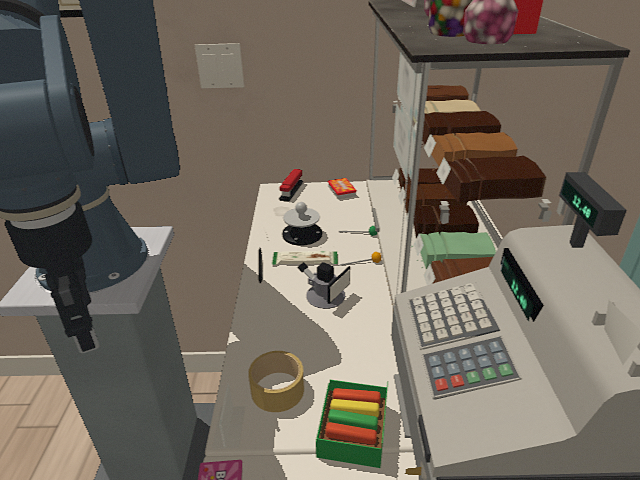

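View pics/top0.png

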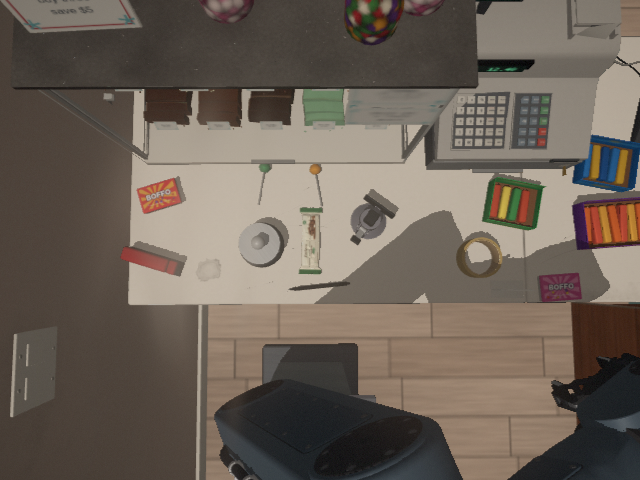

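The top view shows the head at about (370,218) with its lever towards (355,238) and its card at (380,203). The stand is at (262,243), with the bar between them at (311,240). Next I'll measure from the depth clouds.

```bash
python3 - <<'E'
import numpy as np, cv2
for c in ('side','top'):
    W=np.load(f'pics/{c}0_w.npy'); 
    im=cv2.imread(f'pics/{c}0.png')
    def sel(x0,y0,r,z0,z1):
        m=(np.hypot(W[...,0]-x0,W[...,1]-y0)<r)&(W[...,2]>z0)&(W[...,2]<z1); return W[m]
    for z0,z1 in [(.03,.04),(.04,.05),(.05,.06),(.06,.07),(.07,.08),(.08,.1),(.1,.12)]:
        for nm,(x,y) in dict(head=(.55,-.145),stand=(.495,.09)).items():
            p=sel(x,y,.075,z0,z1)
            if len(p): print(c,nm,z0,len(p),p.mean(0).round(4),p.min(0).round(3),p.max(0).round(3))
W=np.load('pics/top0_w.npy')
im=cv2.imread('pics/top0.png')
a=cv2.resize(im[180:280,220:420],None,fx=4,fy=4,interpolation=cv2.INTER_CUBIC); cv2.imwrite('pics/topcrop.png',a)
print(np.array2string((W[205:240:2,345:395:3,2]*1000).round(0)))
E
```

```text
side head 0.03 196 [ 0.553  -0.1607  0.0355] [ 0.513 -0.201  0.03 ] [ 0.602 -0.119  0.04 ]
side head 0.04 268 [ 0.5472 -0.155   0.0457] [ 0.499 -0.201  0.04 ] [ 0.602 -0.107  0.05 ]
side stand 0.04 6 [0.4956 0.0697 0.0491] [0.471 0.06  0.049] [0.527 0.103 0.05 ]
side head 0.05 220 [ 0.5484 -0.1528  0.0549] [ 0.493 -0.2    0.05 ] [ 0.602 -0.103  0.06 ]
side stand 0.05 493 [0.4965 0.0911 0.0542] [0.452 0.051 0.05 ] [0.54  0.141 0.059]
side head 0.06 208 [ 0.5682 -0.1655  0.0655] [ 0.533 -0.202  0.06 ] [ 0.601 -0.135  0.07 ]
side stand 0.06 17 [0.4963 0.0927 0.0647] [0.49  0.089 0.061] [0.503 0.097 0.069]
side head 0.07 141 [ 0.5502 -0.1513  0.0757] [ 0.533 -0.2    0.07 ] [ 0.575 -0.132  0.08 ]
side stand 0.07 34 [0.4977 0.0897 0.0759] [0.483 0.083 0.071] [0.511 0.099 0.08 ]
side head 0.08 2 [ 0.5565 -0.1553  0.0811] [ 0.553 -0.156  0.081] [ 0.56  -0.155  0.082]
side stand 0.08 76 [0.4966 0.0929 0.0871] [0.484 0.083 0.08 ] [0.511 0.105 0.096]
top head 0.03 100 [ 0.5396 -0.1374  0.0362] [ 0.511 -0.19   0.03 ] [ 0.598 -0.115  0.04 ]
top head 0.04 266 [ 0.5454 -0.1423  0.0456] [ 0.501 -0.1
[... 1296 characters left out ...]
 1.  4. 12. 47. 49. 77. 79. 78. 76. 45.  8.  6. -2.  0.  0.]
 [-2.  1.  4.  8. 15. 39. 49. 53. 78. 78. 48. 47. 16.  2. -1. -0. -1.]
 [-3. -0.  1.  6. 32. 39. 46. 43. 58. 69. 48. 46. 10.  6. -2. -1. -1.]
 [-2.  0. -3.  5. 41. 36. 36. 45. 49. 43. 42. 11.  6.  2. -1. -2.  1.]
 [ 0. -1. -1.  1. 40. 38. 36. 36. 42. 34. 10.  8.  9. -2. -2.  1. -2.]
 [-3. -1. -1. -3.  7. 38. 40. 36. 13. 11. 13.  8.  4. -2. -5. -0. -4.]
 [ 1. -0.  0.  2. 44. 41. 35. 37. 14. 10. nan  5.  5.  1. -1. -0.  3.]
 [ 4. -1. -1. 50. 45. 43.  6. 11. 12.  8.  4.  2. -1. -2. -2. -3. -1.]
 [-3. -0. 58. 53. 49. 47.  5.  3.  8. -1. -2. -2.  1.  2. -2. -2.  2.]
 [-1.  3. 54. 53. 48. 50.  4. -1. -2.  1.  0.  0. -1. -2.  1.  2. -3.]]
```

View pics/topcrop.png

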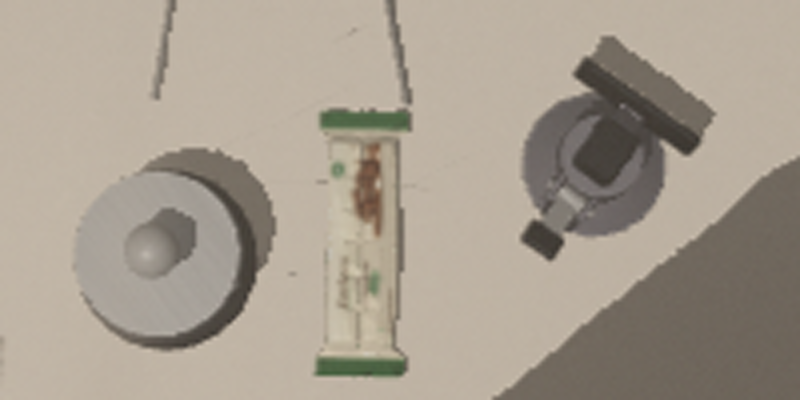

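Measured so far:
- **Flange:** its top is at z≈0.054 around (0.4955, 0.100). Ball top comes out at 0.093, as it should.
- **Head:** axis near (0.55, -0.146), with the lever pointing at about 144°.

Next is a wrist look from above the head.

```bash
cat >> h.py <<'E'
def rot(yaw):
    y=np.array([np.cos(yaw),np.sin(yaw),0]); x=np.array([0,0,-1.]); return np.column_stack([x,y,np.cross(x,y)])
E
python3 - <<'E'
from h import *
q=manip.current_qpos()
for yaw in (np.radians(144+90),np.radians(144-90)):
    for p in ([.55,-.146,.2],[.55,-.146,.055],[.4955,.1,.11],[.4955-.05,.1+.037,.09]):
        s=manip.inverse_kinematics(p,rot(yaw)); print(round(yaw,2),p,None if s is None else np.round(s,2))
E
```

```text
4.08 [0.55, -0.146, 0.2] [-0.34  0.42  1.63 -0.    1.09  1.86]
4.08 [0.55, -0.146, 0.055] [-0.34  0.62  1.73 -0.    0.8   1.86]
4.08 [0.4955, 0.1, 0.11] [ 0.11  0.44  1.87 -0.    0.83  2.31]
4.08 [0.4455, 0.137, 0.09] [ 0.2   0.42  1.98 -0.    0.74  2.4 ]
0.94 [0.55, -0.146, 0.2] [-0.34  0.42  1.63 -0.    1.09 -1.28]
0.94 [0.55, -0.146, 0.055] [-0.34  0.62  1.73 -0.    0.8  -1.28]
0.94 [0.4955, 0.1, 0.11] [ 0.11  0.44  1.87 -0.    0.83 -0.84]
0.94 [0.4455, 0.137, 0.09] [ 0.2   0.42  1.98 -0.    0.74 -0.74]
```

```bash
python3 - <<'E'
from h import *
manip.move_ptp([.55,-.146,.25],rot(np.radians(54)))
c=manip.get_calibration('wrist'); im,d=save('wrist','w1'); W=world('wrist',d,c); np.save('pics/w1_w.npy',W)
for n in ['head_grip','lever_pad','rim']: print(n,[(np.round(r['at'],3).tolist(),round(r['confidence'],2)) for r in manip.look_for('wrist',n)[:3]])
print(manip.current_time(), -np.array(c['R']).T@np.array(c['t']))
def rep(nm,m):
    p=W[m]; 
    if len(p)<10: return
    pts=p[:,:2].astype(np.float32)*1000
    print(nm,len(p),p.mean(0).round(4),'rect',cv2.minAreaRect(pts),'circ',cv2.minEnclosingCircle(pts))
near=np.hypot(W[...,0]-.55,W[...,1]+.146)<.03
rep('grip',near&(W[...,2]>.07))
rep('all cap',near&(W[...,2]>.04))
E
```

```text
head_grip [([0.544, -0.144, 0.047], 0.7)]
lever_pad [([0.512, -0.12, 0.05], 0.95)]
rim [([0.538, -0.136, 0.003], 0.77)]
3.1833 [ 0.48582679 -0.10139904  0.39246307]
grip 12969 [ 0.5399 -0.1384  0.3158] rect ((547.2564086914062, -143.82632446289062), (50.109867095947266, 36.11075973510742), 54.54887008666992) circ ((542.414306640625, -140.49713134765625), 26.019655227661133)
all cap 13997 [ 0.5403 -0.1388  0.2962] rect ((551.0059204101562, -146.20269775390625), (50.094581604003906, 56.86328125), 55.340797424316406) circ ((549.9306030273438, -145.94801330566406), 29.949459075927734)
```

View pics/w1.png

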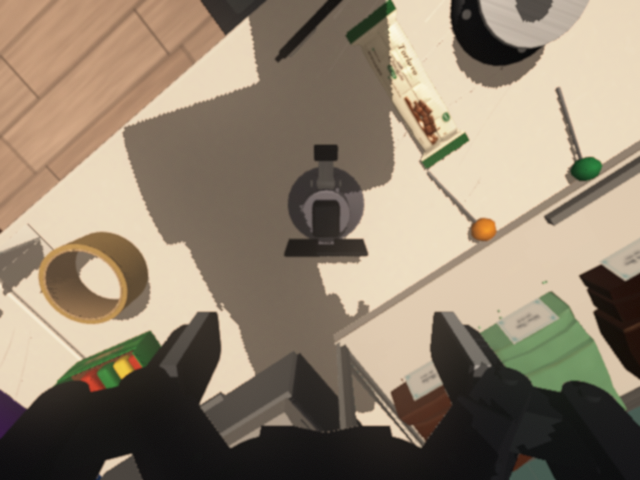

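The wrist view shows the head at (326,205), the card level at row 246 and the lever pad straight above at (326,152). So the 54° tool yaw already matches the head. I'll leave out the finger pixels and refine.

```bash
python3 - <<'E'
from h import *
W=np.load('pics/w1_w.npy')
def rep(nm,m):
    p=W[m]; pts=p[:,:2].astype(np.float32)*1000
    print(nm,len(p),p.mean(0).round(4),'rect',cv2.minAreaRect(pts))
near=np.hypot(W[...,0]-.55,W[...,1]+.146)<.03
rep('grip',near&(W[...,2]>.071)&(W[...,2]<.09))
n2=np.hypot(W[...,0]-.55,W[...,1]+.146)<.075
v,u=np.mgrid[0:480,0:640]
rep('card',n2&(W[...,2]>.055)&(W[...,2]<.072)&(v>236)&(v<262))
rep('pad',n2&(W[...,2]>.045)&(W[...,2]<.07)&(v>143)&(v<161))
# rim circle fit
m=n2&(W[...,2]>.0015)&(W[...,2]<.012)&(v>160)&(v<245)
p=W[m]; print('rim', p[:,:2].min(0),p[:,:2].max(0),cv2.minEnclosingCircle((p[:,:2]*1000).astype(np.float32)))
# stand from wrist/top: circle fit
T=np.load('pics/top0_w.npy'); S=np.load('pics/side0_w.npy')
for nm,X in (('wrist',W),('top',T),('side',S)):
    m=(np.hypot(X[...,0]-.495,X[...,1]-.1)<.06)&(X[...,2]>.048)&(X[...,2]<.059); p=X[m]
    m2=(np.hypot(X[...,0]-.495,X[...,1]-.1)<.03)&(X[...,2]>.083)&(X[...,2]<.1); b=X[m2]
    if len(p): print(nm,'flange',len(p),cv2.minEnclosingCircle((p[:,:2]*1000).astype(np.float32)),np.median(p[:,2]))
    if len(b): print('ball',b.mean(0),b[:,2].max(),cv2.minEnclosingCircle((b[:,:2]*1000).astype(np.float32)))
E
```

```text
grip 878 [ 0.5485 -0.1467  0.0764] rect ((548.8419189453125, -147.266357421875), (24.31695556640625, 29.532825469970703), 54.57318115234375)
card 713 [ 0.5755 -0.1669  0.0647] rect ((577.2727661132812, -167.43943786621094), (79.58676147460938, 7.291769981384277), 53.99931335449219)
pad 399 [ 0.5019 -0.113   0.0541] rect ((502.00250244140625, -113.14173126220703), (21.153474807739258, 14.543285369873047), 54.06970977783203)
rim [ 0.47916637 -0.21947624] [ 0.60511656 -0.07396355] ((550.5665893554688, -146.5115509033203), 73.9001693725586)
wrist flange 3950 ((504.9205322265625, 93.1728515625), 44.58466339111328) 0.053470091673153544
top flange 1190 ((495.4221496582031, 101.807373046875), 45.94252014160156) 0.05330200970614192
ball [0.49481109 0.10114247 0.08837476] 0.09419797807321717 ((495.0765380859375, 101.47088623046875), 14.128457069396973)
side flange 499 ((496.5440673828125, 98.62140655517578), 47.40983200073242) 0.054212189740622065
ball [0.49646451 0.09361399 0.08837322] 0.09615308186736489 ((495.9820556640625, 95.30528259277344), 13.483438491821289)
```

The grip fits a 24.3 x 29.5 mm rectangle at (0.5488, -0.147), yaw 54°, top at 0.0764. I'll grasp with the fingertips just above the 48 mm cap.

```bash
python3 - <<'E'
from h import *
manip.move_l([.5488,-.147,.10],rot(np.radians(54)))
manip.move_l([.5488,-.147,.053],max_speed=.08)
print('f',manip.current_force().round(2))
manip.set_gripper(0.0,60)
print('w',manip.current_grip_width()*85,'f',manip.current_force().round(2),manip.current_ee_pos().round(4))
manip.move_l([.5488,-.147,.075],max_speed=.06)
print('f',manip.current_force().round(2))
manip.move_l([.5488,-.147,.20],max_speed=.15)
manip.dwell(.2)
print('f',manip.current_force().round(2),manip.current_ft_torque().round(3),manip.current_grip_width()*85,manip.current_time())
save('side','s2');save('wrist','w2')
E
```

```text
f [-0.1  -0.68  0.38]
w 22.869422521676714 f [0.39 1.33 3.11] [ 0.549  -0.147   0.0533]
f [ 0.38  0.04 -3.68]
f [ 0.2   0.75 -3.95] [ 0.002 -0.017  0.022] 22.69566541032947 7.3583
```

```bash
python3 -c "
import cv2,numpy as np
a=cv2.imread('pics/s2.png')[150:330,200:440];a=cv2.resize(a,(800,600)); b=cv2.imread('pics/w2.png');cv2.imwrite('pics/s2c.png',np.hstack([cv2.resize(a,(400,300)),cv2.resize(b,(400,300))]))"
```

```text
(no output)
```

View pics/s2c.png

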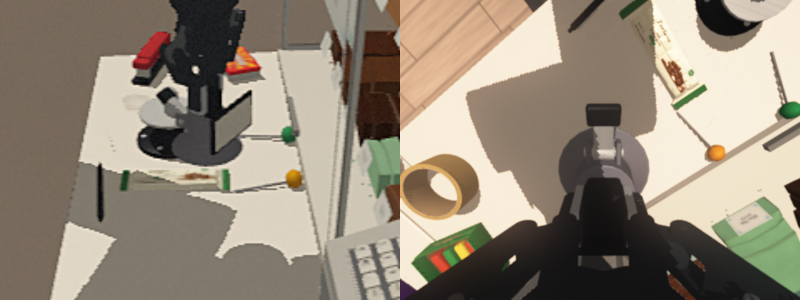

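The head is held level with the lever up, and the wrist force shows a weight of about 4 N. On the way over I'll take a wrist look at the mount.

```bash
python3 - <<'E'
from h import *
manip.move_l([.56,.045,.23],max_speed=.2)
manip.dwell(.2)
c=manip.get_calibration('wrist'); im,d=save('wrist','w3'); X=world('wrist',d,c); np.save('pics/w3_w.npy',X)
print(manip.look_for('wrist','stand_boss')[:2], manip.current_time())
m=(np.hypot(X[...,0]-.495,X[...,1]-.1)<.06)&(X[...,2]>.046)&(X[...,2]<.061); p=X[m]
m2=(np.hypot(X[...,0]-.495,X[...,1]-.1)<.03)&(X[...,2]>.080)&(X[...,2]<.1); b=X[m2]
print('flange',len(p),cv2.minEnclosingCircle((p[:,:2]*1000).astype(np.float32)),np.median(p[:,2]))
A=np.c_[2*b,np.ones(len(b))]; s=np.linalg.lstsq(A,(b**2).sum(1),rcond=None)[0]
print('ball',len(b),s[:3],np.sqrt(s[3]+s[:3]@s[:3]),b[:,2].max())
E
```

```text
[{'at': [0.4971, 0.1022, 0.0556], 'confidence': 0.81}, {'at': [0.6068, 0.3212, 0.0183], 'confidence': 0.64}] 8.8833
flange 8311 ((495.25262451171875, 100.40218353271484), 46.03791046142578) 0.05361930908204695
ball 1220 [0.4953368  0.10015556 0.07822112] 0.014505699422692718 0.09459091178654933
```

View pics/w3.png

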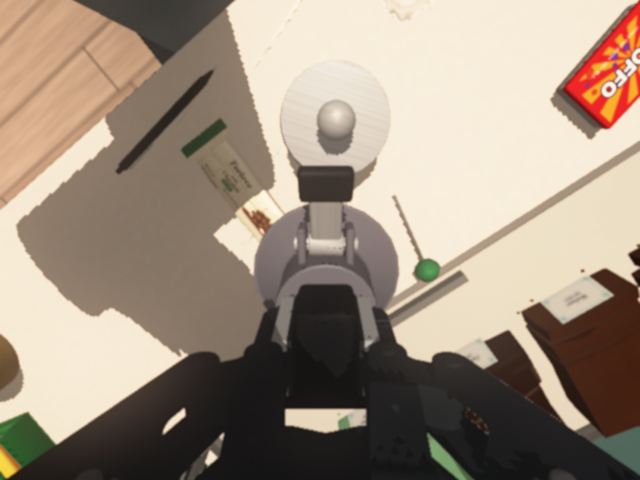

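Ball fit: centre (0.4953, 0.1002, 0.0782), flange 0.0537, and the two agree. I expect the TCP at about 0.107 when home, with the catch starting near 0.126. I'll lower in small steps and watch the force.

```bash
python3 - <<'E'
from h import *
X,Y=.4953,.1002
manip.move_l([X,Y,.18],max_speed=.15)
manip.move_l([X,Y,.136],max_speed=.08)
manip.dwell(.1)
f0=manip.current_force(); print('f0',f0.round(2),manip.current_time())
z=.136
while z>.1085:
    z-=.001
    manip.move_l([X,Y,z],max_speed=.02)
    f=manip.current_force()-f0; e=manip.current_ee_pos()
    print(round(z,4),e.round(4)[2],f.round(1))
    if f[2]>24 or np.hypot(f[0],f[1])>10: print('STOP');break
print(manip.current_time())
E
```

```text
f0 [ 1.64 -0.57 -4.06] 10.4917
0.135 0.1352 [-1.3  0.3 -0.3]
0.134 0.134 [-1.4  1.2  0.5]
0.133 0.1329 [-0.9  0.9 -0.3]
0.132 0.1319 [-2.3  0.7 -0.3]
0.131 0.1309 [-1.3  0.7  0.9]
0.13 0.1299 [-1.5  0.6  0.3]
0.129 0.1289 [-1.3  0.2 -0.3]
0.128 0.1279 [-1.5 -0.3  0.4]
0.127 0.1269 [-1.6  0.5 -0.7]
0.126 0.126 [-1.8  0.8  1.6]
0.125 0.1251 [ 0.2  3.  -1. ]
0.124 0.1243 [0.3 1.5 6.6]
0.123 0.1231 [ 0.9 -1.6  4.4]
0.122 0.1221 [ 0.4 -0.1  5.5]
0.121 0.1211 [ 2.1 -0.5  6.1]
0.12 0.1198 [ 2.  -2.2  2.7]
0.119 0.1186 [ 2.2 -1.2 -0.4]
0.118 0.1177 [0.5 1.  0.9]
0.117 0.1166 [ 1.3  0.7 -1.4]
0.116 0.1155 [ 0.8  1.1 -4.6]
0.115 0.1149 [-3.1  3.1  2.5]
0.114 0.1139 [-0.9  2.  -0.7]
0.113 0.1126 [ 2.3 -0.2 -7.1]
0.112 0.1116 [ 3.1 -0.4 -9.1]
0.111 0.1107 [ 2.1 -0.9 -9.6]
0.11 0.1097 [  1.9   0.2 -10. ]
0.109 0.1088 [  1.3  -0.2 -10.2]
0.108 0.1077 [  1.9  -0.1 -12.5]
17.4917
```

The catch resisted by about 6 N from 0.124 and has now snapped over, so it is pulling the head down. I'll continue gently until it meets the flange.

```bash
python3 - <<'E'
from h import *
X,Y=.4953,.1002
f0=np.array([0,0,-4.06]); z=.108
while z>.1015:
    z-=.0005
    manip.move_l([X,Y,z],max_speed=.02)
    manip.dwell(.05)
    f=manip.current_force()-f0; e=manip.current_ee_pos()
    print(round(z,4),e.round(4)[2],f.round(1))
    if f[2]>12: print('STOP');break
print(manip.current_time(),manip.current_grip_width()*85)
save('side','s4');save('wrist','w4')
E
python3 -c "
import cv2,numpy as np
a=cv2.imread('pics/s4.png')[150:290,230:400];a=cv2.resize(a,(400,330),interpolation=cv2.INTER_CUBIC); b=cv2.resize(cv2.imread('pics/w4.png'),(400,330));cv2.imwrite('pics/s4c.png',np.hstack([a,b]))"
```

```text
0.1075 0.1075 [ 2.   0.  -7.9]
0.107 0.1071 [ 1.   2.2 -4. ]
0.1065 0.107 [-0.6  3.5  6. ]
0.106 0.1069 [-3.9  3.3 14.6]
STOP
18.6917 22.56990443849356
```

View pics/s4c.png

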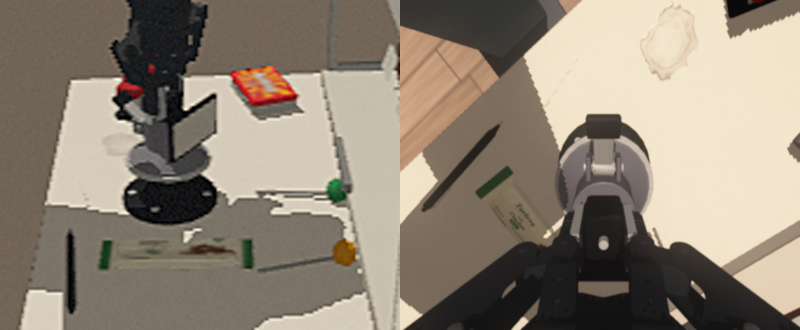

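The head is home: the force rose sharply at TCP 0.107 as predicted, and the wrist view shows the pin raised at (603,242) of the composite. The rim sits on the flange. I'll release and look.

```bash
python3 - <<'E'
from h import *
X,Y=.4953,.1002
manip.move_l([X,Y,.1069],max_speed=.02)
print(manip.current_force().round(1))
manip.set_gripper(0.7,20)
manip.dwell(.1); print(manip.current_force().round(1))
manip.move_l([X,Y,.17],max_speed=.1)
manip.move_l([X+.04,Y-.03,.27],max_speed=.2)
manip.dwell(.2)
c=manip.get_calibration('wrist'); im,d=save('wrist','w5'); W=world('wrist',d,c); np.save('pics/w5_w.npy',W)
for n in ['head_grip','lever_pad','pin','rim']: print(n,[(np.round(r['at'],3).tolist(),round(r['confidence'],2)) for r in manip.look_for('wrist',n)[:3]])
print(manip.current_time())
lx=np.array([np.cos(np.radians(144)),np.sin(np.radians(144))]);ly=np.array([-lx[1],lx[0]])
a=(W[...,:2]-[X,Y])@lx; b=(W[...,:2]-[X,Y])@ly; z=W[...,2]-.0537
def rep(nm,m):
    p=np.c_[a[m],b[m],z[m]]; print(nm,len(p),p.mean(0).round(4),p.min(0).round(4),p.max(0).round(4),cv2.minAreaRect((p[:,:2]*1000).astype(np.float32)))
rep('grip',(abs(a)<.02)&(abs(b)<.016)&(z>.07)&(z<.09))
rep('lever',(a>.04)&(a<.075)&(abs(b)<.016)&(z>.028)&(z<.07))
for q in ((-.02,-.035),(-.02,.035),(.012,-.0375),(.012,.0375),(.0,-.039),(0,.039)):
    m=np.hypot(a-q[0],b-q[1])<.003; print('rimz',q,m.sum(),np.nanmedian(z[m]).round(4) if m.any() else None)
E
```

```text
[-1.3  2.3  3.6]
[ 0.1 -0.9 -0.7]
head_grip [([0.492, 0.1, 0.104], 0.78), ([0.48, 0.117, 0.055], 0.63)]
lever_pad [([0.459, 0.126, 0.101], 0.85), ([0.5, -0.005, 0.012], 0.69)]
pin [([0.495, 0.101, 0.134], 0.58)]
rim [([0.484, 0.112, 0.055], 0.55)]
21.525
grip 1257 [-0.      0.0005  0.0767] [-0.0154 -0.0121  0.0704] [0.0143 0.0127 0.0829] ((-0.5547800064086914, 0.27570247650146484), (24.65022850036621, 29.727153778076172), 89.3797607421875)
lever 857 [0.054  0.0005 0.0517] [ 0.0402 -0.0106  0.0405] [0.0653 0.0112 0.0588] ((52.711360931396484, 0.3762979507446289), (21.675167083740234, 25.10655403137207), 89.42103576660156)
rimz (-0.02, -0.035) 26 0.0027
rimz (-0.02, 0.035) 29 0.0035
rimz (0.012, -0.0375) 31 0.0031
rimz (0.012, 0.0375) 27 0.0038
rimz (0.0, -0.039) 29 0.0036
rimz (0, 0.039) 29 0.0042
```

View pics/w5.png

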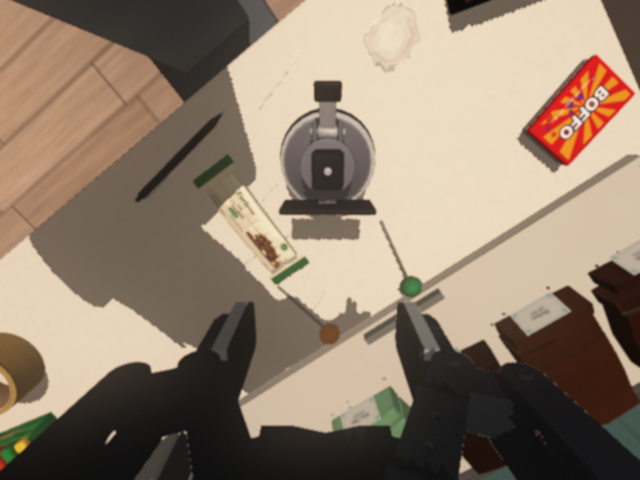

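The head is fully home: grip top at 76.7 mm above the flange, rim top 3 to 4 mm all round, and the pin showing at (328,170). The lever is still up, with its pad at (328,92). I'll press it now with shut fingers.

```bash
python3 - <<'E'
from h import *
X,Y,F=.4953,.1002,.0537
lx=np.array([np.cos(np.radians(144)),np.sin(np.radians(144))])
P=lambda a,z:[X+a*lx[0],Y+a*lx[1],F+z]
manip.move_l(P(.062,.2),max_speed=.2)
manip.set_gripper(0.0,20)
manip.move_l(P(.062,.068),max_speed=.12)
manip.dwell(.1); f0=manip.current_force(); print(f0.round(1),manip.current_grip_width())
z=.068
while z>.0325:
    z-=.001
    manip.move_l(P(.062,z),max_speed=.025)
    f=manip.current_force()-f0; e=manip.current_ee_pos()[2]-F
    print(round(z,4),e.round(4),f.round(1))
    if f[2]>11: 
        print('STOP');break
print(manip.current_time())
E
```

```text
[ 0.4 -0.6  0.3] 0.0013886300065840548
0.067 0.0671 [ 0.2  0.5 -0.2]
0.066 0.066 [-0.3  1.2 -0.3]
0.065 0.0649 [-1.3 -0.  -0.3]
0.064 0.0639 [-0.9  0.9 -1. ]
0.063 0.063 [-0.9  0.9 -0.2]
0.062 0.0619 [-0.3  0.4 -0.5]
0.061 0.0609 [-0.4  0.7 -1. ]
0.06 0.0599 [ 0.1  0.5 -0.5]
0.059 0.0589 [ 0.3 -0.  -0.2]
0.058 0.0581 [ 0.2 -0.1  0.4]
0.057 0.057 [-2.1  2.   3.4]
0.056 0.056 [-2.7  3.3  4. ]
0.055 0.055 [-2.   3.   3.5]
0.054 0.054 [-2.8  2.2  3.5]
0.053 0.0529 [-2.2  1.9  3.1]
0.052 0.0519 [-2.6  1.4  2.8]
0.051 0.0509 [-2.6  1.9  2.1]
0.05 0.05 [-2.7  1.7  1.4]
0.049 0.0489 [-1.5  2.6  1.8]
0.048 0.0479 [-2.6  1.4  2. ]
0.047 0.0469 [-1.7  0.5  2.2]
0.046 0.046 [-1.6  1.5  2.1]
0.045 0.0449 [-1.1  0.9  1.4]
0.044 0.0439 [-2.3  2.2  1.3]
0.043 0.0429 [-0.1  1.   0.9]
0.042 0.0419 [-0.6  1.2  0.7]
0.041 0.0409 [-0.8  1.   0.4]
0.04 0.0399 [-1.7  1.7  1.6]
0.039 0.039 [-0.6  1.8  0.6]
0.038 0.038 [-0.9  1.3  1.6]
0.037 0.0369 [-0.9  1.8  0.2]
0.036 0.0359 [-0.9  1.8 -0.3]
0.035 0.035 [-1.4  0.8  2.9]
0.034 0.0346 [-5.3  2.1 13.6]
STOP
32.6833
```

The force rose firmly at 34.6 mm above the flange, which fits a level lever. I'll back off and check.

```bash
python3 - <<'E'
from h import *
X,Y,F=.4953,.1002,.0537
lx=np.array([np.cos(np.radians(144)),np.sin(np.radians(144))])
P=lambda a,z:[X+a*lx[0],Y+a*lx[1],F+z]
manip.dwell(.1); print(manip.current_force().round(1))
manip.move_l(P(.062,.12),max_speed=.08)
manip.move_l([X+.04,Y-.03,.27],max_speed=.2)
manip.dwell(.2)
c=manip.get_calibration('wrist'); im,d=save('wrist','w6'); W=world('wrist',d,c); save('side','s6'); save('top','t6')
ly=np.array([-lx[1],lx[0]])
a=(W[...,:2]-[X,Y])@lx; b=(W[...,:2]-[X,Y])@ly; z=W[...,2]-F
m=(abs(b)<.009)&(z>.02)&(z<.07)
for r in np.arange(.03,.08,.005):
    k=m&(abs(a-r)<.0025); print(r.round(3),k.sum(),np.median(z[k]).round(4) if k.any() else None)
k=(abs(a)<.02)&(abs(b)<.016)&(z>.07)&(z<.09); print('grip',a[k].mean(),b[k].mean(),np.median(z[k]),z[k].max())
for q in ((-.02,-.035),(-.02,.035),(.012,-.0375),(.012,.0375),(.0,-.039),(0,.039)):
    k=np.hypot(a-q[0],b-q[1])<.003; print('rimz',q,np.nanmedian(z[k]).round(4))
for n in ['bar_loose','tin_loose','pen_loose','lolly_loose','tape']: print(n,[(np.round(r['at'],3).tolist(),round(r['confidence'],2)) for r in manip.look_for('top',n)[:2]])
print(manip.current_time())
E
python3 -c "
import cv2,numpy as np
a=cv2.imread('pics/s6.png')[150:290,230:400];a=cv2.resize(a,(400,330),interpolation=cv2.INTER_CUBIC); b=cv2.resize(cv2.imread('pics/w6.png'),(400,330));cv2.imwrite('pics/s6c.png',np.hstack([a,b]))"
```

```text
[-5.2  0.5 13.3]
0.03 127 0.0374
0.035 121 0.0343
0.04 100 0.0342
0.045 103 0.0343
0.05 118 0.0341
0.055 119 0.0344
0.06 149 0.0348
0.065 150 0.0348
0.07 113 0.0343
0.075 0 None
grip -0.00013383759215399415 0.000444552254416042 0.07668033396150087 0.08310092526498394
rimz (-0.02, -0.035) 0.0029
rimz (-0.02, 0.035) 0.0034
rimz (0.012, -0.0375) 0.0031
rimz (0.012, 0.0375) 0.0035
rimz (0.0, -0.039) 0.0036
rimz (0, 0.039) 0.0043
bar_loose [([0.499, -0.016, 0.014], 0.93)]
tin_loose [([0.61, 0.333, 0.02], 0.85)]
pen_loose [([0.4, -0.036, 0.011], 0.72)]
lolly_loose [([0.666, -0.024, 0.018], 0.44)]
tape [([0.468, -0.397, 0.042], 0.87), ([0.517, 0.099, 0.097], 0.59)]
35.5
```

View pics/s6c.png

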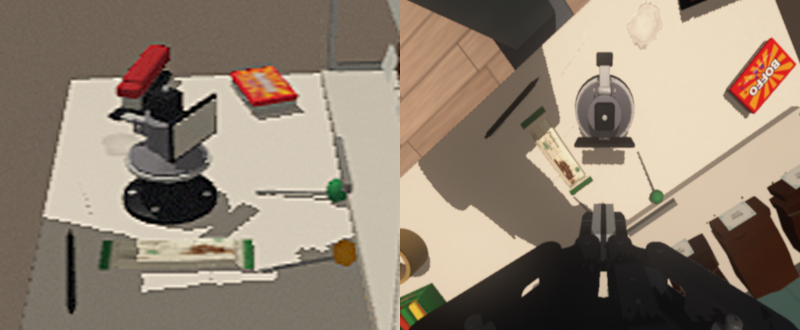

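The lever is level along its whole length at 34 to 35 mm. The rim is still flat, the pin is up, and the other things are where they were. Handing in.

```bash
python3 -c "
from bench import manip
print(manip.sign_off(), manip.current_time())"
```

```text
the job is handed in; nothing more can be done
the job is handed in; nothing more can be done
```

The price-card head is back on the ball mount, fully home on the flange, and its lever is pressed all the way down. I handed the job in about 35.5 s into the 58 s allowed; no verdict was reported.

- **Seating:** I gripped the head by its block and lowered it in 1 mm steps. The catch resisted with about 6 N. I stopped when the force reached about 15 N at the expected home height, well under the 35 N limit.
- **Head home, before pressing the lever:** the rim top was 3 to 4 mm above the flange all round, as expected for the 3 mm rim. The indicator pin was up, and the lever was still up.
- **Lever:** I pressed it with the fingers shut until it met a firm stop at about 14 N.
- **Last check:** the lever is level along its whole length, at 34 to 35 mm above the rim. The head stayed flat, the pin is still up, and the arm is clear.
- **Other things:** the bar, tin, pen, lollipop and tape were found within about 4 mm of where they started, which is the measuring error.

No check failed. The first position estimates for the mount differed by up to 6 mm between the side and top cameras, so I used a closer wrist-camera measurement instead.

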